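# Spray-clean both sides of the titrator brackets

## Robot

A 6-joint arm with a two-finger parallel gripper is mounted at the origin on the work surface. World frame = base frame: x ahead of the robot, y to its left, z up, the work surface at z = 0. Lengths are in m, angles in degrees, forces in N, time in s.
With the tool pointing down it reaches from about 0.25 to 0.725 m from the base axis. Payload 9.7 kg.
Tool frame: the origin (TCP) lies midway between the tips of the shut fingers; the grasp point (between the pads) lies 19 mm behind it; z points along the fingers, y is the line along which they close (so a half turn about z gives the same grasp; the last joint's range is limited). The gripper opens to 85 mm and grips with 20 to 120 N. Pads are 22 mm wide; open, the fingers measure 114 mm over their backs; the gripper's body (76 mm by 85 mm) begins 54 mm behind the grasp point. The pads swing forward as they close: fully open they stand 13 mm farther back than shut.
Start: joints at [-73.568, 4.979, 10.078, 95.1, 0, 90], TCP at [0.156, -0.528, 0.231] pointing down, gripper open.
Joint ranges: [-179.16, 179.16], [-48.56, 103.87], [-65.8, 70.77], [-126.05, 130.52], [-82.76, 87.17], [-180, 180]. Speed limits (degrees/s): [127.2, 127.2, 147.25, 180, 180, 180].

## Interface

Orientations are given as [roll, pitch, yaw] about the fixed x, y, z axes, in that order (R = Rz(yaw) Ry(pitch) Rx(roll)).
In Python, from workcell import * gives the robot as it stands.
- The arm moves only by the tool servo_tool, never from a script. Its argument "moves" is a list of rows, each a list of 4 numbers: the shift along the world's x, y, z in normalised numbers (1 is 0.75 m), then the turn about the world's z in shares of pi rad (1.0 is pi rad). A call has 1 to 20 rows; each row is the pose to reach, as a shift and turn from the pose commanded when the call began; what a row does not reach only later rows make up. A row lasts 1/12 s, in which the tool goes at most 41.7 mm and 7.16 degrees, less where a joint would pass 70% of its speed; a pose out of reach is approached as far as the arm can. A shift or turn number past 1, either way, is cut back to 1. A call with a gripper value outside its range is refused whole. "claw" is the closure, from 0 (fully open) to 1 (shut), set as the call begins (left out, the last holds). The fingers move at their own pace and stop on an object; "force" is the grip in N (left out, the last holds). Time passes only in rows, so rows that repeat a pose let the fingers close. It gives the time, the measured TCP pose, the force, the opening and the grip force at its end, in the units of the state.
- get_obs(): the state, without advancing time (a new reading comes with each control period).
- camera(name): name is "scene" or "top"; returns the picture (420x560x3 uint8, red, green, blue); there is no depth.
- get_calibration(name): a dict with "fx", "fy", "cx", "cy" (pixels), "rvec" (rotation vector, rad) and "tvec" (3), from world to camera coordinates, as OpenCV has them. Camera axes: x right, y down, z forward; pixel columns grow to the right and rows downward; lengths in m; the calibration is good to about 2 mm. A picture is of the moment at which its call begins. get_calibration takes no time and is no camera call.
- job_done(): hands the job in; it is judged then, once.
The state is a dict: "time": time; "q": joint angles; "qd": joint speeds; "joint_efforts": joint torques, N m; "ee_pos": TCP position; "tcp_rot": TCP orientation; "wrist_force": force on the tool from outside, world axes, zero at the start; "torque": the same for the moment, N m; "opening": finger opening in m; "grasp_force": force on a finger pad.
Only numpy, scipy, OpenCV 4.12 (cv2) and the standard library are available. Lean on these libraries where they do the work, as an engineer would, in place of code of your own. Each camera call takes 0.05 s, during which the arm holds its last target. There are 200 camera calls.

## Task

With all the angle brackets still standing on their short legs on the dark steel spray plate, give them a squirt by briefly pressing down the cap of the cleaner canister; then tip each bracket about its corner, on the plate and not in the air, so that it stands on its long leg, and press the cap again for a second squirt. Then set every bracket on the grey ribbed drying mat, standing on its long leg with the whole length of that leg on the mat. Do not knock over or shove the beaker, the jars or the amber bottle.

Things in the scene. Friction and masses are not known exactly. Their poses are not given: they have to be found in the camera images.
- bracket1: aluminium angle bracket, about 0.25 kg: two plates 50 mm wide, 8 mm thick, at a right angle: short leg 80 mm, long leg 110 mm (from the outer corner). Origin: middle of the outer corner edge; x along the short leg, z along the long leg, y along the corner edge. Starts on its short leg on the plate, z up, x roughly away from the robot; tipped onto its long leg, x is up. May be absent (None)
- bracket2: same as bracket1. A diagonal brace inside the angle joins the legs: 12 mm wide (along y, mid-width), 14 mm deep, about 80 mm long, its middle at (36, 0, 36) mm in the bracket's frame: a good grip, as are the 8 mm leg ends. Tipping is a quarter turn about the corner edge, the long leg coming down towards the robot. May be absent (None)
- bracket3: same as bracket1 and bracket2. May be absent (None)
- toe1 (a point): point on the outer face of bracket1's long leg, mid-width, 105 mm from its corner (5 mm from the leg's free end). None if the bracket is absent
- toe2 (a point): point on the outer face of bracket2's long leg, mid-width, 105 mm from its corner (5 mm from the leg's free end). None if the bracket is absent
- toe3 (a point): point on the outer face of bracket3's long leg, mid-width, 105 mm from its corner (5 mm from the leg's free end). None if the bracket is absent
- plate: fixed flat dark steel spray plate, 270 mm (x) by 310 mm (y), 6 mm thick, no rim, on the work surface. Origin: centre of its underside (top 6 mm above it); x roughly away from the robot. The two or three brackets stand side by side on it, in lanes about 100 mm apart along its y
- mat: fixed flat grey ribbed drying mat, 180 mm (x) by 260 mm (y), 6 mm thick. Origin: centre of its underside; x roughly away from the robot. It has room for three brackets side by side, about 85 mm apart along its y, long legs along its x
- nozzle (a joint): travel of the canister's sprung cap, m: 0 up, 0.008 fully down, springs back when let go. Force about 3.5 N to start, 9 N fully down; a squirt is a press of more than half of the travel (0.004) for about 0.2 s or longer
- nozzle_top (a point): centre of the top of the cap (a grey disc, 38 mm diameter, 18 mm high, with a small spout towards the plate), on the white and blue canister (66 mm diameter, fixed upright to the work surface beside the plate); the cap top is 216 mm above the surface when up and moves straight down when pressed
- beaker: glass beaker, 64 mm diameter, 75 mm high, near the robot on its right; loose, leave alone. Origin: centre of its underside, z up
- jar: amber sample jar with a black cap, 52 mm diameter, 58 mm high, behind the plate and the mat; loose, leave alone. Origin: centre of its underside, z up
- amber_bottle: amber reagent bottle, 72 mm diameter, 150 mm high, behind the plate; loose, leave alone. Origin: centre of its underside, z up

How it is judged (in metres and radians):
On the way, in this order (a step that is already met when the one before it is completed fails the run):
1. the cap is pressed while every bracket stands on its short leg on the plate (value of joint nozzle above 0.004 m and angle between each of bracket1, bracket2, bracket3's own z axis and vertical below 0.15 rad and z of each of bracket1, bracket2, bracket3 in the frame of plate below 0.014 m and x of bracket1 in the frame of plate between -0.135 and 0.135 m and y of bracket1 in the frame of plate between -0.155 and 0.155 m and x of bracket2 in the frame of plate between -0.135 and 0.135 m and y of bracket2 in the frame of plate between -0.155 and 0.155 m and x of bracket3 in the frame of plate between -0.135 and 0.135 m and y of bracket3 in the frame of plate between -0.155 and 0.155 m), for 0.2 s.
2. the cap is let go and every bracket stands on its long leg on the plate, at rest (value of joint nozzle below 0.001 m and angle between each of bracket1, bracket2, bracket3's own x axis and vertical below 0.12 rad and z of each of bracket1, bracket2, bracket3 in the frame of plate below 0.014 m and x of bracket1 in the frame of plate between -0.135 and 0.135 m and y of bracket1 in the frame of plate between -0.155 and 0.155 m and x of bracket2 in the frame of plate between -0.135 and 0.135 m and y of bracket2 in the frame of plate between -0.155 and 0.155 m and x of bracket3 in the frame of plate between -0.135 and 0.135 m and y of bracket3 in the frame of plate between -0.155 and 0.155 m and linear speed of each of bracket1, bracket2, bracket3 below 0.02 m/s), for 0.2 s.
3. the cap is pressed again while every bracket stands on its long leg on the plate (value of joint nozzle above 0.004 m and angle between each of bracket1, bracket2, bracket3's own x axis and vertical below 0.12 rad and z of each of bracket1, bracket2, bracket3 in the frame of plate below 0.014 m and x of bracket1 in the frame of plate between -0.135 and 0.135 m and y of bracket1 in the frame of plate between -0.155 and 0.155 m and x of bracket2 in the frame of plate between -0.135 and 0.135 m and y of bracket2 in the frame of plate between -0.155 and 0.155 m and x of bracket3 in the frame of plate between -0.135 and 0.135 m and y of bracket3 in the frame of plate between -0.155 and 0.155 m), for 0.2 s.
At the end, for the whole second after the job is handed in: every bracket stands at rest on its long leg (within 7 degrees) on the drying mat, the whole length of the leg's centre line on the mat; the cap is up (value of joint nozzle below 0.001 m and angle between each of bracket1, bracket2, bracket3's own x axis and vertical below 0.12 rad and x of bracket1 in the frame of mat between -0.092 and 0.092 m and y of bracket1 in the frame of mat between -0.132 and 0.132 m and x of toe1 in the frame of mat between -0.092 and 0.092 m and y of toe1 in the frame of mat between -0.132 and 0.132 m and z of bracket1 in the frame of mat between 0 and 0.014 m and x of bracket2 in the frame of mat between -0.092 and 0.092 m and y of bracket2 in the frame of mat between -0.132 and 0.132 m and x of toe2 in the frame of mat between -0.092 and 0.092 m and y of toe2 in the frame of mat between -0.132 and 0.132 m and z of bracket2 in the frame of mat between 0 and 0.014 m and x of bracket3 in the frame of mat between -0.092 and 0.092 m and y of bracket3 in the frame of mat between -0.132 and 0.132 m and x of toe3 in the frame of mat between -0.092 and 0.092 m and y of toe3 in the frame of mat between -0.132 and 0.132 m and z of bracket3 in the frame of mat between 0 and 0.014 m and linear speed of each of bracket1, bracket2, bracket3 below 0.02 m/s); the robot touches nothing.
It fails at once if a bracket is turned over in the air (corner more than 50 mm above the surface while between its two standing positions by more than 23 degrees) ((height (world z) of bracket1 above 0.05 m and angle between bracket1's own z axis and vertical above 0.4 rad and angle between bracket1's own x axis and vertical above 0.4 rad) or (height (world z) of bracket2 above 0.05 m and angle between bracket2's own z axis and vertical above 0.4 rad and angle between bracket2's own x axis and vertical above 0.4 rad) or (height (world z) of bracket3 above 0.05 m and angle between bracket3's own z axis and vertical above 0.4 rad and angle between bracket3's own x axis and vertical above 0.4 rad)).
It fails at once if the beaker, jar or amber bottle is knocked over or shoved more than 40 mm (angle between any of beaker, jar, amber_bottle's own z axis and vertical above 0.6 rad or distance of any of beaker, jar, amber_bottle from where it was at the start of the episode above 0.04 m).
Of bracket1, bracket2, bracket3 only 2 to 3 are there at a start; the rules pass over those that are not, and their reading is None.
At some moment in a run one of bracket1, bracket2, bracket3 may be knocked a few centimetres aside while the robot is not near it.
It also fails if it takes over 210 s, if anything falls off the work surface, if the arm or the gripper's body presses on something with over 40 N, if the wrist force passes 120 N, or if a joint passes its speed limit or range.

## Working session

There is one attempt and no reset: what is moved stays moved. The work goes in short steps, Python scripts to look and compute and a tool call to move; the robot and the scene stay as the last step left them, time stands still between calls to the robot, and variables do not carry over. Pictures are saved under pics/ and viewed, at most 14 in all, crops included, and the job is handed in when it is done.

Besides the shell and the picture viewer there is one more tool, called after "Call:" by a JSON object that holds its "fn" and its "kwargs". servo_tool: Moves the arm, as the interface text tells. Its arguments: {"type":"object","properties":{"moves":{"type":"array","items":{"type":"array","items":{"type":"number"}}},"claw":{"type":"number"},"force":{"type":"number"}},"required":["moves"]}

```bash
ls; mkdir -p pics
python3 - <<'E'
from workcell import *
import cv2
for n in("scene","top"):
    cv2.imwrite(f"pics/{n}0.png",cv2.resize(camera(n)[:,:,::-1],(800,600),interpolation=cv2.INTER_CUBIC)); print(get_calibration(n))
print(get_obs())
E
```

```text
pics
{'fx': 452.7675246649159, 'fy': 452.7675246649159, 'cx': 278.5996373080888, 'cy': 202.81352250184958, 'rvec': array([ 1.60706863,  1.7775564 , -0.8945309 ]), 'tvec': array([ 0.10979777, -0.23368505,  1.72868991])}
{'fx': 428.9228966551405, 'fy': 428.9228966551405, 'cx': 286.8424648214974, 'cy': 209.4756601394124, 'rvec': array([ 2.15602036, -2.11480466,  0.19695093]), 'tvec': array([-0.05486067,  0.58828505,  0.91551972])}
{'time': 0.1, 'q': array([-7.35687320e+01,  5.00931114e+00,  1.00398565e+01,  9.50988575e+01,
        4.89332106e-04,  8.99993892e+01]), 'qd': array([-0.15063744, -0.0780281 ,  0.24479726, -0.0055689 ,  0.00335006,
       -0.04597718]), 'joint_efforts': array([ 5.33766961e-04, -5.21562803e+01,  4.65653872e+01,  1.61016884e-02,
       -7.62438475e-06, -8.57154561e-06]), 'ee_pos': array([ 0.1555233 , -0.52735151,  0.23064861]), 'tcp_rot': array([-1.79931688e+02, -4.90059996e-04,  1.64318782e+01]), 'wrist_force': array([-0.88917134,  0.49996762,  0.21197333]), 'torque': array([-0.05025615,  0.0018785 , -0.01057491]), 'grasp_force': 0.0, 'opening': 0.0857859577031126}
```

View pics/scene0.png

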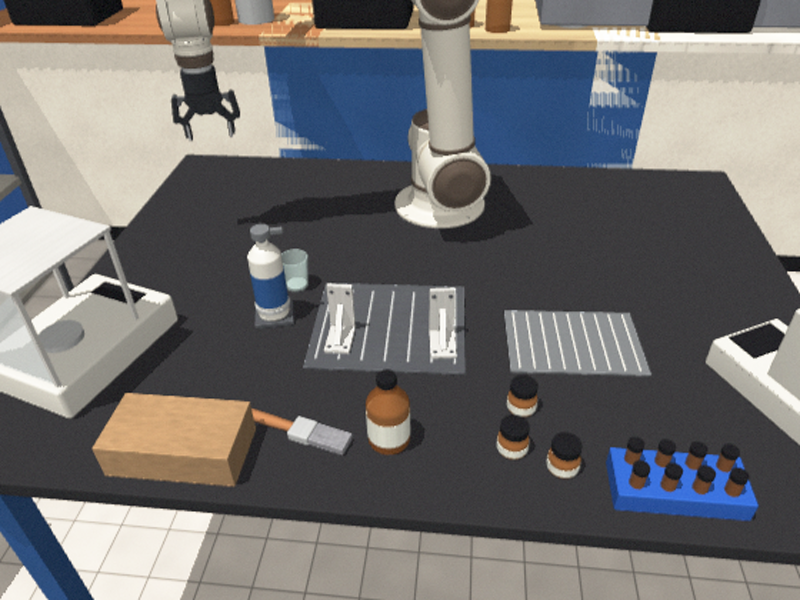

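View pics/top0.png

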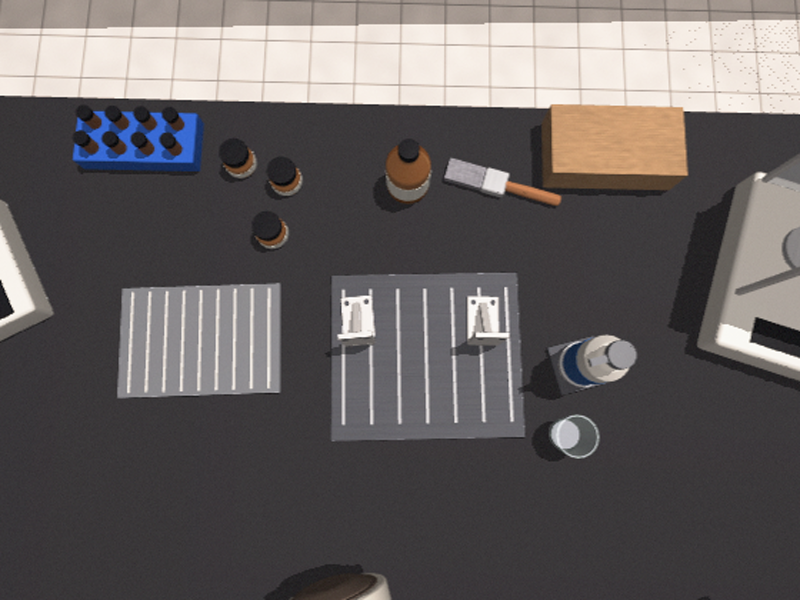

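The scene picture shows two brackets: one near (340,318) and one near (443,322), 800x600 pixels. The canister cap is at (263,232). In the top picture the brackets are at (357,318) and (485,320) and the cap at (622,355). I'll enlarge these areas.

```bash
cat > h.py <<'E'
from workcell import *
import cv2, numpy as np
def cal(n):
    c=get_calibration(n); K=np.array([[c['fx'],0,c['cx']],[0,c['fy'],c['cy']],[0,0,1]])
    R=cv2.Rodrigues(c['rvec'])[0]; return K,R,np.array(c['tvec']).reshape(3)
def proj(n,X):
    K,R,t=cal(n); p=(np.atleast_2d(X)@R.T+t)@K.T; return p[:,:2]/p[:,2:]
def plane(n,uv,z):
    K,R,t=cal(n); d=R.T@np.linalg.solve(K,[uv[0],uv[1],1]); c=-R.T@t
    return c+d*(z-c[2])/d[2]
def tri(us,ut):
    P=[K@np.c_[R,t] for K,R,t in map(cal,("scene","top"))]
    X=cv2.triangulatePoints(P[0],P[1],np.array(us,float).reshape(2,1),np.array(ut,float).reshape(2,1)).ravel(); X=X[:3]/X[3]
    return X,np.linalg.norm(proj("scene",X)-us),np.linalg.norm(proj("top",X)-ut)
def crop(im,x,y,w,h,s): return cv2.resize(im[y:y+h,x:x+w],None,fx=s,fy=s,interpolation=cv2.INTER_CUBIC)
E
python3 - <<'E'
from h import *
s=camera("scene")[:,:,::-1];t=camera("top")[:,:,::-1]
cv2.imwrite("pics/c1.png",np.vstack([crop(s,170,150,160,60,5),crop(s,205,195,160,60,5)]))
cv2.imwrite("pics/c2.png",crop(t,225,185,160,120,5))
E
```

```text
(no output)
```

View pics/c1.png

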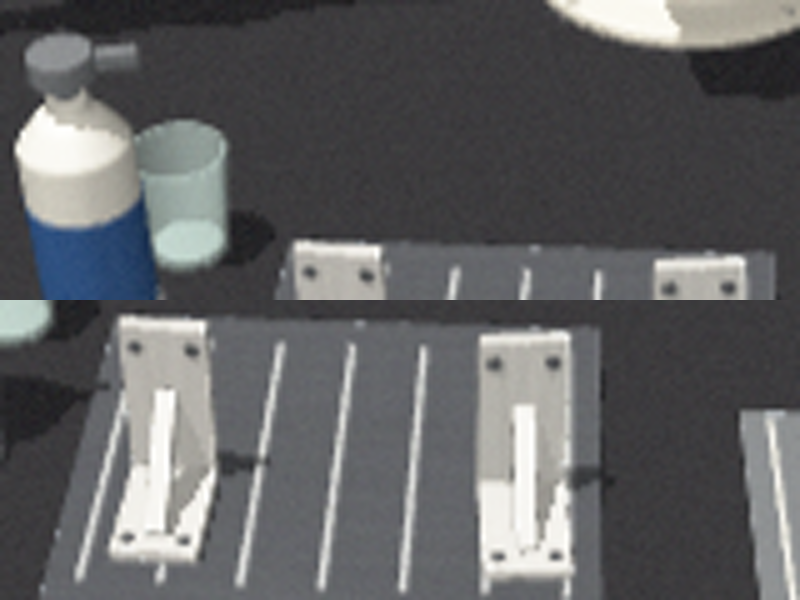

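View pics/c2.png

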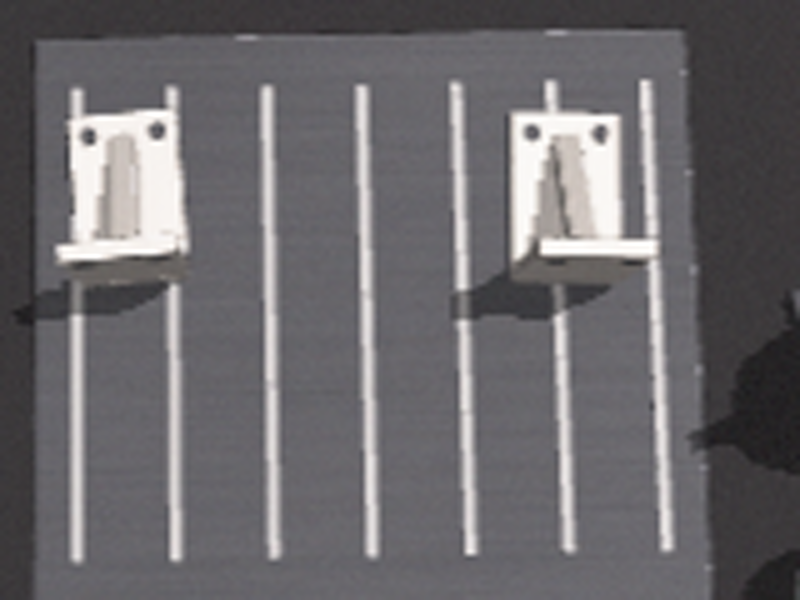

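The crops show the leg tips, the leg tops and the plate corners clearly. The cap disc is around (60,46) in the first crop. Next I'll fit the poses.

```bash
cat > fit.py <<'E'
from h import *
from scipy.optimize import least_squares
W=.025
def fit(sc,tp,x0):
    """sc,tp: lists of (model pt mm (x,y,z), pixel)"""
    def pose(p,M):
        c,s=np.cos(p[3]),np.sin(p[3]); M=np.array(M,float)/1000
        return np.c_[p[0]+c*M[:,0]-s*M[:,1],p[1]+s*M[:,0]+c*M[:,1],p[2]+M[:,2]]
    def res(p):
        r=[]
        for n,L in(("scene",sc),("top",tp)):
            if L: r.append((proj(n,pose(p,[a for a,b in L]))-np.array([b for a,b in L])).ravel())
        return np.concatenate(r)
    o=least_squares(res,x0,x_scale=[.1,.1,.1,1]); return o.x,np.sqrt(np.mean(o.fun**2))
E
python3 - <<'E'
from fit import *
for n in("scene","top"):
    K,R,t=cal(n);print(n,"cam",(-R.T@t).round(3))
S=lambda x,y:(205+x/5,195+y/5); T=lambda x,y:(225+x/5,185+y/5); A=lambda x,y:(x*.7,y*.7)
for n,u in dict(plBL=T(35,42),plBR=T(685,30),plFL=A(332,440),plFR=A(524,436),mBL=A(123,289),mBR=A(281,284),mFL=A(118,397),mFR=A(280,391)).items(): print(n,plane("top",u,.006).round(3))
for n,u in dict(plB_right=A(307,368),plB_left=A(466,370),mBR=A(512,373),mBL=A(648,373),mFR=A(504,310),mFL=A(630,313)).items(): print("scene",n,plane("scene",u,.006).round(3))
# model y+ = left in top, right in scene
R=fit([((0,-25,110),S(120,317)),((0,25,110),S(208,320)),((80,-25,8),S(112,548)),((80,25,8),S(203,553))],
 [((8,25,110),T(540,240)),((8,-25,110),T(657,240)),((0,25,110),T(540,253)),((0,-25,110),T(657,253)),((80,25,8),T(510,113)),((80,-25,8),T(622,115)),((0,25,0),T(512,283))],[.4,-.1,.006,0])
L=fit([((0,-25,110),S(480,333)),((0,25,110),S(570,333)),((80,-25,8),S(483,570)),((80,25,8),S(570,569))],
 [((8,25,110),T(57,245)),((8,-25,110),T(185,238)),((0,25,110),T(57,260)),((0,-25,110),T(188,250)),((80,25,8),T(70,118)),((80,-25,8),T(170,112))],[.4,.1,.006,0])
print("R",R,"L",L)
print("cap",tri((170+60/5,150+46/5),A(622,354)))
print("beaker",plane("top",A(568,435),0),"bottle",plane("top",A(407,185),0),"jar",plane("top",A(272,235),0))
cv2.imwrite("pics/c3.png",np.hstack([crop(camera("top")[:,:,::-1],390,220,80,100,5),crop(camera("scene")[:,:,::-1],165,150,80,100,5)]))
E
```

```text
scene cam [1.513 0.075 0.872]
top cam [ 0.422 -0.035  1.004]
plBL [0.633 0.087 0.006]
plBR [ 0.646 -0.222  0.006]
plFL [0.368 0.075 0.006]
plFR [ 0.38  -0.23   0.006]
mBL [0.605 0.429 0.006]
mBR [0.618 0.17  0.006]
mFL [0.429 0.42  0.006]
mFR [0.443 0.162 0.006]
scene plB_right [ 0.655 -0.212  0.006]
scene plB_left [0.633 0.089 0.006]
scene mBR [0.633 0.174 0.006]
scene mBL [0.611 0.425 0.006]
scene mFR [0.448 0.163 0.006]
scene mFL [0.436 0.422 0.006]
R (array([ 0.55208005, -0.19003534, -0.21218837,  0.064849  ]), np.float64(2.953768370642652)) L (array([ 0.54788999,  0.04857138, -0.20877191,  0.09493695]), np.float64(2.387895732182238))
cap (array([ 0.49435133, -0.31767764,  0.21476976]), np.float64(0.003174824246337697), np.float64(0.005124140180060041))
beaker [ 0.38211718 -0.30209616  0.        ] bottle [ 0.79755282 -0.03554916  0.        ] jar [0.70370765 0.19081691 0.        ]
```

View pics/c3.png

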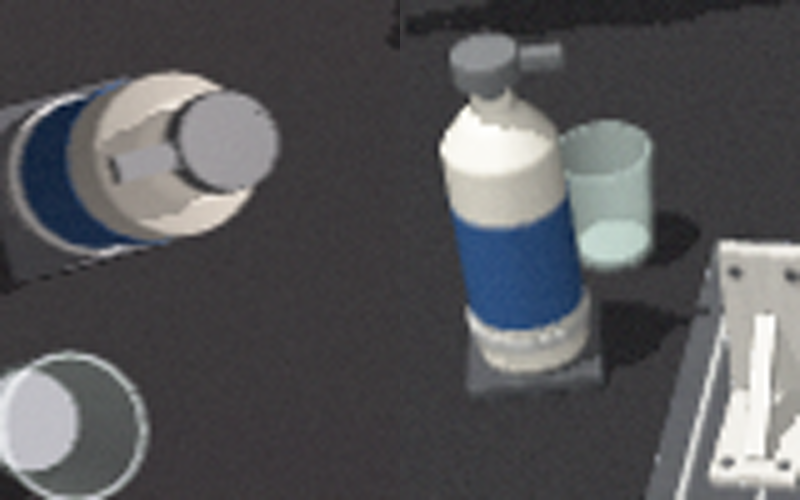

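Run:
```python
from fit import *
S=lambda x,y:(205+x/5,195+(y-300)/5); T=lambda x,y:(225+x/5,185+y/5)
R=fit([((0,-25,110),S(120,317)),((0,25,110),S(208,320)),((80,-25,8),S(112,548)),((80,25,8),S(203,553))],
 [((8,25,110),T(540,240)),((8,-25,110),T(657,240)),((0,25,110),T(540,253)),((0,-25,110),T(657,253)),((80,25,8),T(510,113)),((80,-25,8),T(622,115)),((0,25,0),T(512,283))],[.5,-.1,.006,0])
L=fit([((0,-25,110),S(480,333)),((0,25,110),S(570,333)),((80,-25,8),S(483,570)),((80,25,8),S(570,569))],
 [((8,25,110),T(57,245)),((8,-25,110),T(185,238)),((0,25,110),T(57,260)),((0,-25,110),T(188,250)),((80,25,8),T(70,118)),((80,-25,8),T(170,112))],[.5,.1,.006,0])
print("R",R,"L",L)
print("cap",tri((181.8,159.3),(435.6,248.4)))
```

```text
R (array([ 0.52400533, -0.16516501,  0.00110516,  0.01852826]), np.float64(0.46467136959430766)) L (array([5.19699957e-01, 3.48895442e-02, 5.95103910e-06, 1.16777209e-01]), np.float64(0.6899888197810448))
cap (array([ 0.49337462, -0.31852937,  0.21375108]), np.float64(0.05766191447839732), np.float64(0.09309020872329299))
```

Poses fit: bracket R has its corner at (0.524,-0.165) with yaw 0.02, and bracket L at (0.520,0.035) with yaw 0.12. The cap is at (0.493,-0.3185,0.215). The heights agree with the text, so I'll go over the cap with the fingers shut.

Careful with the scale: shifts go in shares of 0.75 m and turns go in shares of pi rad. That gives: 33.8 cm / 75 = 0.4507, 33 cm / 75 = 0.44, -0.287 rad / 3.1416 = -0.0914.

Call:
{"fn": "servo_tool", "kwargs": {"moves": [[0, 0, 0.0267, -0.0159], [0.0333, 0.02, 0.04, -0.0318], [0.0733, 0.0453, 0.04, -0.0477], [0.1133, 0.0707, 0.04, -0.0637], [0.1533, 0.0947, 0.04, -0.0796], [0.1933, 0.12, 0.04, -0.0914], [0.2333, 0.144, 0.04, -0.0914], [0.2733, 0.1693, 0.04, -0.0914], [0.3133, 0.1933, 0.04, -0.0914], [0.3533, 0.2187, 0.04, -0.0914], [0.3933, 0.2427, 0.04, -0.0914], [0.42, 0.26, 0.04, -0.0914], [0.44, 0.272, 0.04, -0.0914], [0.4507, 0.2787, 0.0267, -0.0914], [0.4507, 0.2787, 0.02, -0.0914], [0.4507, 0.2787, 0.02, -0.0914], [0.4507, 0.2787, 0.02, -0.0914], [0.4507, 0.2787, 0.02, -0.0914]], "claw": 1, "force": 20}}

```text
time: 1.8
ee_pos: [0.4926, -0.3193, 0.2465]
tcp_rot: [180.0, 0.0, -0.1]
wrist_force: [0.8, 0.4, 0.7]
opening: 0.0002
grasp_force: 0.0
```

Converted, -3.7 cm / 75 = -0.0493, -3.4 cm / 75 = -0.0453.

Call:
{"fn": "servo_tool", "kwargs": {"moves": [[0, 0, -0.02, 0], [0, 0, -0.0333, 0], [0, 0, -0.04, 0], [0, 0, -0.0453, 0], [0, 0, -0.0493, 0], [0, 0, -0.0493, 0], [0, 0, -0.0493, 0], [0, 0, -0.0493, 0], [0, 0, -0.0493, 0], [0, 0, -0.0493, 0]]}}

```text
time: 2.63
ee_pos: [0.4928, -0.3189, 0.2106]
tcp_rot: [179.9, -0.0, -0.1]
wrist_force: [-5.1, -0.2, 6.1]
opening: -0.0001
grasp_force: 3.6
```

Converted, -0.2 cm / 75 = -0.0027.

Call:
{"fn": "servo_tool", "kwargs": {"moves": [[0, 0, -0.0027, 0], [0, 0, -0.0027, 0], [0, 0, -0.0027, 0], [0, 0, -0.0027, 0], [0, 0, -0.0027, 0]]}}

```text
time: 3.05
ee_pos: [0.4929, -0.319, 0.2089]
tcp_rot: [179.9, -0.0, -0.1]
wrist_force: [-4.9, 0.5, 7.9]
opening: 0.0001
grasp_force: 4.2
```

Converted, 15.4 cm / 75 = 0.2053, 6.7 cm / 75 = 0.0893.

Call:
{"fn": "servo_tool", "kwargs": {"moves": [[0, 0, 0.0267, 0], [0, 0, 0.0533, 0], [0.0133, 0.0333, 0.06, 0], [0.0267, 0.0667, 0.06, 0], [0.0427, 0.1, 0.06, 0], [0.06, 0.1333, 0.06, 0], [0.0733, 0.1667, 0.06, 0], [0.084, 0.1933, 0.06, 0], [0.0893, 0.2053, 0.06, 0], [0.0893, 0.2053, 0.0267, 0], [0.0893, 0.2053, 0, 0], [0.0893, 0.2053, 0, 0], [0.0893, 0.2053, 0, 0]]}}

```text
time: 4.13
ee_pos: [0.5599, -0.1648, 0.2069]
tcp_rot: [-180.0, 0.1, -0.0]
wrist_force: [-0.1, -0.3, 1.1]
opening: -0.0
grasp_force: 0.0
```

Run:
```python
from h import *
s=camera("scene")[:,:,::-1]
cv2.imwrite("pics/s1.png",crop(s,165,150,200,120,4))
print(get_obs()['ee_pos'])
```

```text
[ 0.56037034 -0.16496547  0.20814001]
```

View pics/s1.png

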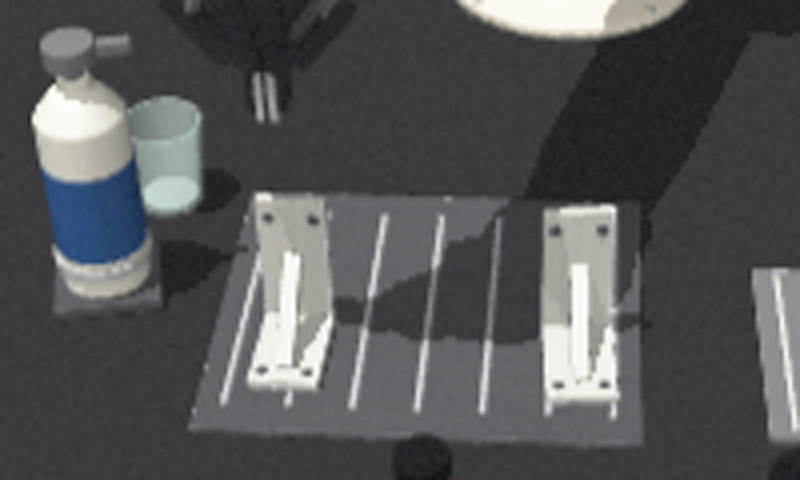

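Both brackets are where they were. The fingers hang behind bracket R, near (265,100) in the crop. I'll lower them and push slowly.

Call:
{"fn": "servo_tool", "kwargs": {"moves": [[0, 0, -0.04, 0], [0, 0, -0.08, 0], [0, 0, -0.12, 0], [0, 0, -0.1507, 0], [-0.0093, 0, -0.1507, 0], [-0.016, 0, -0.1507, 0], [-0.0213, 0, -0.1507, 0], [-0.0267, 0, -0.1507, 0], [-0.032, 0, -0.1507, 0], [-0.0373, 0, -0.1507, 0], [-0.0427, 0, -0.1507, 0], [-0.048, 0, -0.1507, 0], [-0.0533, 0, -0.1507, 0], [-0.0533, 0, -0.1507, 0]]}}

```text
time: 5.35
ee_pos: [0.5199, -0.1645, 0.0943]
tcp_rot: [-180.0, 0.0, -0.0]
wrist_force: [0.2, 0.0, 0.8]
opening: 0.0005
grasp_force: 0.2
```

Run:
```python
from h import *
s=camera("scene")[:,:,::-1]
cv2.imwrite("pics/s2.png",crop(s,165,150,200,120,4))
```

```text
(no output)
```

View pics/s2.png

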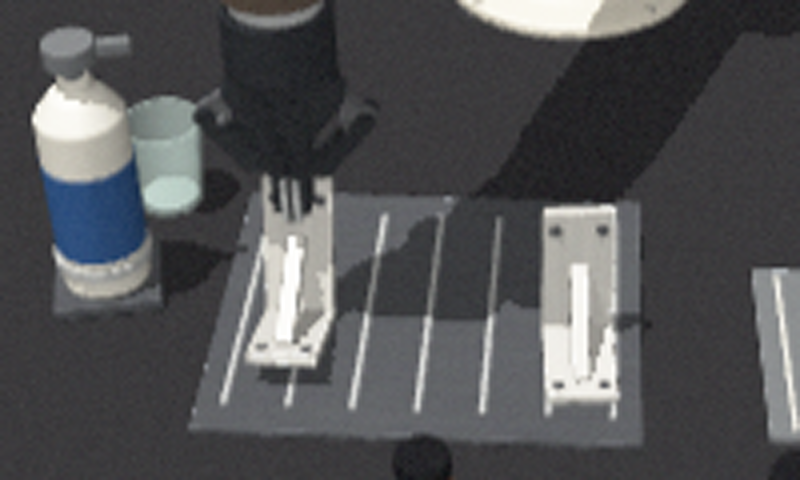

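It is tipping cleanly about its corner, with the short leg's end lifted at (285,360). I'll keep pushing.

Converted, 11.5 cm / 75 = 0.1533, 8 cm / 75 = 0.1067.

Call:
{"fn": "servo_tool", "kwargs": {"moves": [[-0.004, 0, 0, 0], [-0.008, 0, 0, 0], [-0.012, 0, 0, 0], [-0.016, 0, 0, 0], [-0.02, 0, 0, 0], [-0.024, 0, 0, 0], [-0.028, 0, 0, 0], [-0.032, 0, 0, 0], [-0.036, 0, 0, 0], [-0.04, 0, 0, 0], [-0.044, 0, 0, 0], [-0.048, 0, 0, 0], [-0.052, 0, 0, 0], [-0.056, 0, 0, 0], [-0.056, 0, 0, 0], [-0.056, 0, 0.0533, 0], [-0.056, 0, 0.1067, 0], [-0.056, 0, 0.1533, 0]]}}

```text
time: 6.9
ee_pos: [0.4782, -0.1644, 0.2112]
tcp_rot: [-180.0, 0.0, -0.0]
wrist_force: [0.8, -0.1, 1.5]
opening: -0.0001
grasp_force: 0.0
```

Run:
```python
from h import *
s=camera("scene")[:,:,::-1]
cv2.imwrite("pics/s3.png",crop(s,165,150,200,120,4))
```

```text
(no output)
```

View pics/s3.png

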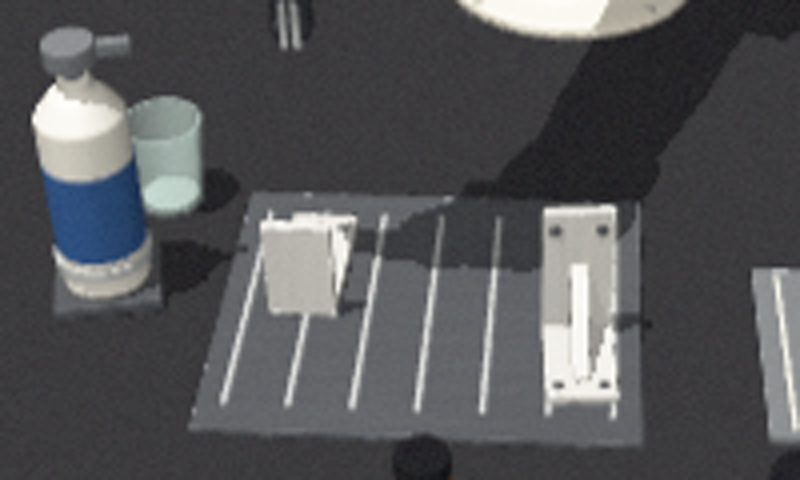

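Bracket R stands on its long leg at about (300,265). Bracket L gets the same treatment, with the tool turned 0.12 rad.

Converted, 20.2 cm / 75 = 0.2693, -11.5 cm / 75 = -0.1533, 0.12 rad / 3.1416 = 0.0382.

Call:
{"fn": "servo_tool", "kwargs": {"moves": [[0.0133, 0.0333, 0, 0.0064], [0.0267, 0.0667, 0, 0.0127], [0.04, 0.1, 0, 0.0191], [0.0533, 0.136, 0, 0.0255], [0.0667, 0.1733, 0, 0.0318], [0.08, 0.2067, 0, 0.0382], [0.0933, 0.24, 0, 0.0382], [0.1067, 0.2693, 0, 0.0382], [0.1067, 0.2693, 0, 0.0382], [0.1067, 0.2693, -0.04, 0.0382], [0.1067, 0.2693, -0.08, 0.0382], [0.1067, 0.2693, -0.12, 0.0382], [0.1067, 0.2693, -0.1533, 0.0382], [0.0973, 0.268, -0.1533, 0.0382], [0.092, 0.268, -0.1533, 0.0382], [0.0867, 0.2667, -0.1533, 0.0382], [0.0813, 0.2667, -0.1533, 0.0382], [0.076, 0.2653, -0.1533, 0.0382], [0.0707, 0.2653, -0.1533, 0.0382], [0.0653, 0.264, -0.1533, 0.0382]]}}

```text
time: 8.62
ee_pos: [0.5276, 0.0335, 0.0953]
tcp_rot: [180.0, -0.1, 6.9]
wrist_force: [0.9, -0.9, -0.3]
opening: 0.0003
grasp_force: 0.3
```

Converted, 11.5 cm / 75 = 0.1533, 8 cm / 75 = 0.1067.

Call:
{"fn": "servo_tool", "kwargs": {"moves": [[-0.004, 0, 0, 0], [-0.008, -0.0013, 0, 0], [-0.012, -0.0013, 0, 0], [-0.016, -0.0013, 0, 0], [-0.02, -0.0027, 0, 0], [-0.024, -0.0027, 0, 0], [-0.028, -0.0027, 0, 0], [-0.032, -0.004, 0, 0], [-0.036, -0.004, 0, 0], [-0.04, -0.0053, 0, 0], [-0.044, -0.0053, 0, 0], [-0.048, -0.0053, 0, 0], [-0.052, -0.0067, 0, 0], [-0.056, -0.0067, 0, 0], [-0.06, -0.0067, 0, 0], [-0.064, -0.008, 0, 0], [-0.068, -0.008, 0, 0], [-0.068, -0.008, 0.0533, 0], [-0.068, -0.008, 0.1067, 0], [-0.068, -0.008, 0.1533, 0]]}}

```text
time: 10.28
ee_pos: [0.4759, 0.0274, 0.2111]
tcp_rot: [-180.0, 0.0, 6.9]
wrist_force: [1.6, -0.4, 0.8]
opening: -0.0003
grasp_force: 0.0
```

Run:
```python
from h import *
s=camera("scene")[:,:,::-1]
cv2.imwrite("pics/s4.png",crop(s,165,150,200,120,4))
```

```text
(no output)
```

View pics/s4.png

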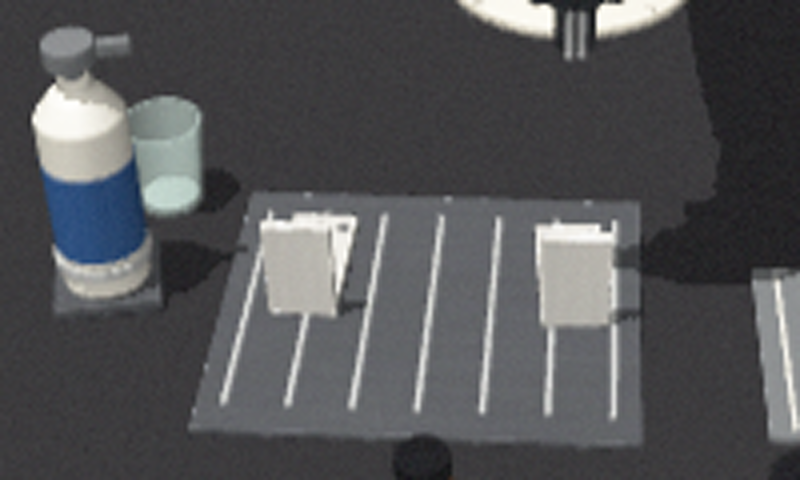

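Both brackets now stand on their long legs, around (300,265) and (578,275). Now the second squirt.

Converted, -34.6 cm / 75 = -0.4613, 1.7 cm / 75 = 0.0227, -0.12 rad / 3.1416 = -0.0382.

Call:
{"fn": "servo_tool", "kwargs": {"moves": [[0, -0.0267, 0.0533, 0], [0.0067, -0.0667, 0.0533, 0], [0.0107, -0.1067, 0.0533, -0.0064], [0.0133, -0.1467, 0.0533, -0.0127], [0.016, -0.1867, 0.0533, -0.0191], [0.02, -0.2267, 0.0533, -0.0255], [0.0227, -0.2667, 0.0533, -0.0318], [0.0227, -0.3067, 0.0533, -0.0382], [0.0227, -0.3467, 0.0533, -0.0382], [0.0227, -0.3867, 0.0533, -0.0382], [0.0227, -0.4267, 0.0533, -0.0382], [0.0227, -0.4507, 0.0533, -0.0382], [0.0227, -0.4613, 0.0533, -0.0382], [0.0227, -0.4613, 0.0533, -0.0382], [0.0227, -0.4613, 0.04, -0.0382], [0.0227, -0.4613, 0.0267, -0.0382]]}}

```text
time: 11.67
ee_pos: [0.4939, -0.3177, 0.2296]
tcp_rot: [180.0, -0.1, 0.0]
wrist_force: [-0.4, 0.3, -0.3]
opening: -0.0001
grasp_force: 0.0
```

Converted, -2.3 cm / 75 = -0.0307, -2.2 cm / 75 = -0.0293.

Call:
{"fn": "servo_tool", "kwargs": {"moves": [[0, 0, -0.0133, 0], [0, 0, -0.0213, 0], [0, 0, -0.0293, 0], [0, 0, -0.0307, 0], [0, 0, -0.0307, 0], [0, 0, -0.0307, 0], [0, 0, -0.0307, 0], [0, 0, -0.0307, 0], [0, 0, -0.0307, 0], [0, 0, -0.0307, 0]]}}

```text
time: 12.5
ee_pos: [0.4937, -0.3176, 0.208]
tcp_rot: [180.0, -0.1, 0.0]
wrist_force: [-1.9, 4.1, 11.3]
opening: -0.0003
grasp_force: 5.9
```

Converted, 8 cm / 75 = 0.1067, 5 cm / 75 = 0.0667.

Call:
{"fn": "servo_tool", "kwargs": {"moves": [[0, 0, 0.0267, 0], [0, 0, 0.0667, 0], [0, 0, 0.1067, 0], [0, 0, 0.1067, 0], [0, 0, 0.1067, 0], [0, 0, 0.1067, 0]], "claw": 0}}

```text
time: 13.0
ee_pos: [0.4937, -0.3182, 0.2857]
tcp_rot: [-180.0, 0.0, 0.0]
wrist_force: [0.2, -0.2, -0.1]
opening: 0.0726
grasp_force: 0.0
```

Run:
```python
from h import *
s=camera("scene")[:,:,::-1];t=camera("top")[:,:,::-1]
cv2.imwrite("pics/m1.png",np.vstack([crop(t,225,195,160,60,5),crop(s,215,190,160,60,5)]))
```

```text
(no output)
```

View pics/m1.png

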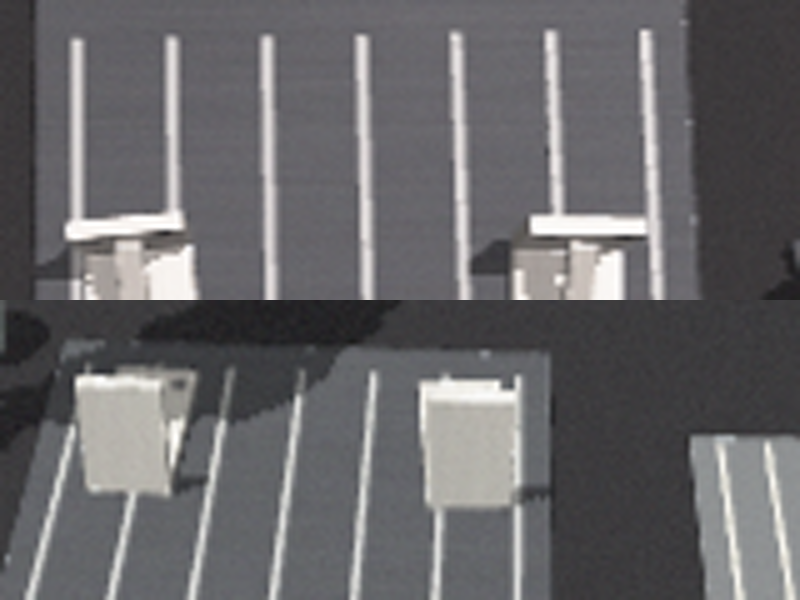

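In the top crop the upright short legs' top edges run (530,217)–(647,217) for R and (65,223)–(183,213) for L. Their faces show in the scene half too. Next I'll fit the tipped poses.

Run:
```python
from fit import *
S=lambda x,y:(215+x/5,190+(y-300)/5); T=lambda x,y:(225+x/5,195+y/5)
f=lambda s,t,x0:fit([((0,-25,80),S(*s[0])),((0,25,80),S(*s[1])),((0,-25,0),S(*s[2])),((0,25,0),S(*s[3]))],
 [((0,25,80),T(*t[0])),((0,-25,80),T(*t[1])),((-8,25,80),T(*t[2])),((-8,-25,80),T(*t[3]))],x0)
print("R",f([(77,388),(163,390),(87,490),(172,496)],[(530,217),(647,217),(530,235),(647,235)],[.52,-.16,.006,0]))
print("L",f([(424,403),(518,402),(428,508),(515,507)],[(65,223),(183,213),(67,238),(183,230)],[.52,.03,.006,.1]))
```

```text
R (array([ 0.52325096, -0.16490702, -0.000808  ,  0.01948788]), np.float64(0.25641787217515566))
L (array([ 5.19323405e-01,  3.57392086e-02, -2.47407854e-04,  9.81138698e-02]), np.float64(0.3185831425684439))
```

The tipped poses match the earlier ones, with R at (0.523,-0.165) and L at (0.519,0.036). I'll grip L at its brace and take it to the mat's far lane.

Converted, 35 cm / 75 = 0.4667, 33 cm / 75 = 0.44, 0.1 rad / 3.1416 = 0.0318.

Call:
{"fn": "servo_tool", "kwargs": {"moves": [[0, 0.04, 0, 0], [0, 0.08, 0, 0], [-0.0027, 0.12, 0, 0.0064], [-0.0053, 0.16, 0, 0.0127], [-0.008, 0.2, 0, 0.0191], [-0.0107, 0.24, 0, 0.0255], [-0.0133, 0.28, 0, 0.0318], [-0.0133, 0.32, 0, 0.0318], [-0.0133, 0.36, 0, 0.0318], [-0.0133, 0.4, 0, 0.0318], [-0.0133, 0.44, -0.0267, 0.0318], [-0.0133, 0.4667, -0.0667, 0.0318], [-0.0133, 0.4667, -0.1067, 0.0318], [-0.0133, 0.4667, -0.1467, 0.0318], [-0.0133, 0.4667, -0.1867, 0.0318], [-0.0133, 0.4667, -0.2267, 0.0318], [-0.0133, 0.4667, -0.2267, 0.0318]], "claw": 0}}

```text
time: 14.52
ee_pos: [0.4799, 0.0314, 0.1095]
tcp_rot: [-180.0, 0.6, 5.7]
wrist_force: [-0.7, 0.3, -1.2]
opening: 0.0858
grasp_force: 0.0
```

Converted, -8.9 cm / 75 = -0.1187, -8 cm / 75 = -0.1067.

Call:
{"fn": "servo_tool", "kwargs": {"moves": [[0, 0, -0.0267, 0], [0, 0, -0.0533, 0], [0, 0, -0.08, 0], [0, 0, -0.1067, 0], [0, 0, -0.1187, 0], [0, 0, -0.1187, 0], [0, 0, -0.1187, 0]]}}

```text
time: 15.1
ee_pos: [0.4838, 0.0315, 0.0282]
tcp_rot: [-180.0, -0.0, 5.7]
wrist_force: [0.6, 0.2, -0.2]
opening: 0.0852
grasp_force: 0.0
```

Call:
{"fn": "servo_tool", "kwargs": {"moves": [[0, 0, 0, 0], [0, 0, 0, 0], [0, 0, 0, 0], [0, 0, 0, 0], [0, 0, 0, 0], [0, 0, 0, 0], [0, 0, 0, 0], [0, 0, 0, 0], [0, 0, 0, 0], [0, 0, 0, 0], [0, 0, 0, 0], [0, 0, 0, 0]], "claw": 1, "force": 50}}

```text
time: 16.1
ee_pos: [0.4838, 0.0315, 0.0276]
tcp_rot: [180.0, -0.0, 5.7]
wrist_force: [-0.2, 0.2, 5.4]
opening: 0.011
grasp_force: 49.9
```

Converted, 32.5 cm / 75 = 0.4333, 5.9 cm / 75 = 0.0787, -0.05 rad / 3.1416 = -0.0159.

Call:
{"fn": "servo_tool", "kwargs": {"moves": [[0, 0, 0.0133, 0], [0, 0, 0.0267, 0], [0, 0, 0.0373, 0], [0, 0.0067, 0.0373, 0], [0.004, 0.0267, 0.0373, 0], [0.0093, 0.0533, 0.0373, -0.0032], [0.0147, 0.08, 0.0373, -0.0032], [0.02, 0.1067, 0.0373, -0.0064], [0.0253, 0.1373, 0.0373, -0.0064], [0.0307, 0.168, 0.0373, -0.0095], [0.036, 0.2, 0.0373, -0.0095], [0.0413, 0.232, 0.0373, -0.0127], [0.0467, 0.264, 0.0373, -0.0159], [0.0533, 0.296, 0.0373, -0.0159], [0.06, 0.328, 0.0373, -0.0159], [0.0667, 0.36, 0.0373, -0.0159], [0.072, 0.3867, 0.0373, -0.0159], [0.076, 0.4133, 0.0373, -0.0159], [0.0787, 0.4267, 0.0373, -0.0159], [0.0787, 0.4333, 0.0373, -0.0159]]}}

```text
time: 17.77
ee_pos: [0.5554, 0.0725, 0.0553]
tcp_rot: [-178.2, 0.1, 6.6]
wrist_force: [-0.0, -0.1, -3.2]
opening: 0.0115
grasp_force: 49.0
```

Converted, -2.7 cm / 75 = -0.036, -2.6 cm / 75 = -0.0347.

Call:
{"fn": "servo_tool", "kwargs": {"moves": [[0, 0, 0, 0], [0, 0, 0, 0], [0, 0, -0.008, 0], [0, 0, -0.016, 0], [0, 0, -0.024, 0], [0, 0, -0.0307, 0], [0, 0, -0.0347, 0], [0, 0, -0.036, 0], [0, 0, -0.036, 0], [0, 0, -0.036, 0]]}}

```text
time: 18.6
ee_pos: [0.5549, 0.0724, 0.0285]
tcp_rot: [-178.2, 0.1, 6.6]
wrist_force: [-2.8, 0.4, 1.2]
opening: 0.0108
grasp_force: 49.4
```

Run:
```python
from h import *
s=camera("scene")[:,:,::-1]; t=camera("top")[:,:,::-1]
cv2.imwrite("pics/p1.png",np.vstack([crop(s,210,170,266,100,3),crop(t,60,150,266,100,3)]))
```

```text
(no output)
```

View pics/p1.png

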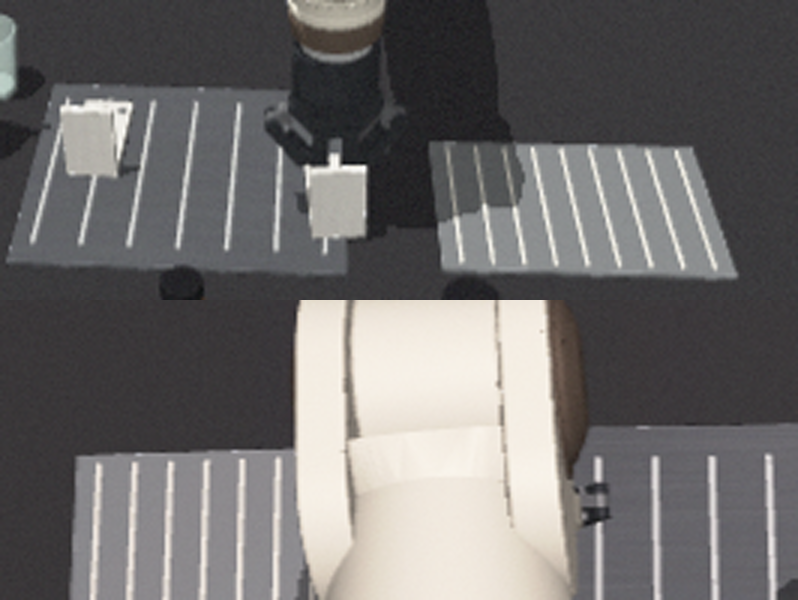

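The arm stopped short at y=0.07, still holding the bracket (scene half, about (337,200)). I'll check the joints.

Run:
```python
from workcell import *
o=get_obs(); print(o['q'].round(2),o['qd'].round(2),o['time'])
```

```text
[  6.53   7.36  -9.85  72.85   1.78 179.94] [ 0.1   0.08  0.13 -0.04 -0.04 -0.11] 18.7
```

Joint 6 has reached its 180° limit, because q6 = 180 + q1 − yaw. I need to set the bracket down and regrip with the tool half turned.

Converted, -2 cm / 75 = -0.0267, 1.5 cm / 75 = 0.02.

Call:
{"fn": "servo_tool", "kwargs": {"moves": [[0, -0.0067, 0.0093, 0], [0, -0.0133, 0.02, 0], [0, -0.0267, 0.02, 0], [0, -0.0267, 0.02, 0]]}}

```text
time: 19.03
ee_pos: [0.5557, 0.0507, 0.0442]
tcp_rot: [-178.3, -0.0, 6.5]
wrist_force: [-0.7, -0.4, -3.1]
opening: 0.0109
grasp_force: 49.0
```

Converted, -5.5 cm / 75 = -0.0733, -4.5 cm / 75 = -0.06.

Call:
{"fn": "servo_tool", "kwargs": {"moves": [[-0.02, -0.0067, 0, 0], [-0.04, -0.0133, 0, 0], [-0.06, -0.02, 0, 0], [-0.0733, -0.0267, 0, 0], [-0.0733, -0.0267, 0, 0], [-0.0733, -0.0267, -0.008, 0], [-0.0733, -0.0267, -0.016, 0], [-0.0733, -0.0267, -0.02, 0], [-0.0733, -0.0267, -0.02, 0]]}}

```text
time: 19.78
ee_pos: [0.5007, 0.0326, 0.0284]
tcp_rot: [-178.2, 0.0, 6.6]
wrist_force: [-0.7, 0.0, 2.7]
opening: 0.0108
grasp_force: 49.7
```

Converted, 14 cm / 75 = 0.1867, 12 cm / 75 = 0.16, 0.12 rad / 3.1416 = 0.0382.

Call:
{"fn": "servo_tool", "kwargs": {"moves": [[0, 0, 0, 0], [0, 0, 0, 0], [0, 0, 0, 0], [0, 0, 0, 0], [0, 0, 0, 0], [0, 0, 0, 0], [0, 0, 0, 0], [0, 0, 0, 0], [0, 0, 0.04, 0], [0, 0, 0.08, 0], [0, 0, 0.12, 0], [0, 0, 0.16, 0], [0, 0, 0.1867, 0], [0, 0, 0.1867, 0.0382], [0, 0, 0.1867, 0.0764], [0, 0, 0.1867, 0.1146], [0, 0, 0.1867, 0.1528], [0, 0, 0.1867, 0.191], [0, 0, 0.1867, 0.2292], [0, 0, 0.1867, 0.2674]], "claw": 0}}

```text
time: 21.45
ee_pos: [0.5001, 0.0324, 0.1683]
tcp_rot: [-178.2, 0.1, 55.0]
wrist_force: [-0.0, 0.6, 0.7]
opening: 0.0856
grasp_force: 0.0
```

Converted, 2.3 rad / 3.1416 = 0.7321.

Call:
{"fn": "servo_tool", "kwargs": {"moves": [[0, 0, 0, 0.0382], [0, 0, 0, 0.0764], [0, 0, 0, 0.1146], [0, 0, 0, 0.1528], [0, 0, 0, 0.191], [0, 0, 0, 0.2292], [0, 0, 0, 0.2674], [0, 0, 0, 0.3056], [0, 0, 0, 0.3438], [0, 0, 0, 0.382], [0, 0, 0, 0.4202], [0, 0, 0, 0.4584], [0, 0, 0, 0.4966], [0, 0, 0, 0.5348], [0, 0, 0, 0.573], [0, 0, 0, 0.6112], [0, 0, 0, 0.6494], [0, 0, 0, 0.6875], [0, 0, 0, 0.7257], [0, 0, 0, 0.7321]]}}

```text
time: 23.12
ee_pos: [0.5, 0.0324, 0.1684]
tcp_rot: [-178.2, 0.1, -173.2]
wrist_force: [0.2, 0.3, 0.6]
opening: 0.0856
grasp_force: 0.0
```

Converted, -14 cm / 75 = -0.1867, -13.5 cm / 75 = -0.18.

Call:
{"fn": "servo_tool", "kwargs": {"moves": [[0, 0, -0.04, 0], [0, 0, -0.08, 0], [0, 0, -0.12, 0], [0, 0, -0.16, 0], [0, 0, -0.18, 0], [0, 0, -0.1867, 0], [0, 0, -0.1867, 0]], "claw": 0}}

```text
time: 23.7
ee_pos: [0.4993, 0.0323, 0.0273]
tcp_rot: [-178.2, -0.1, -173.6]
wrist_force: [0.3, 0.3, 0.2]
opening: 0.0856
grasp_force: 0.0
```

Call:
{"fn": "servo_tool", "kwargs": {"moves": [[0, 0, 0, 0], [0, 0, 0, 0], [0, 0, 0, 0], [0, 0, 0, 0], [0, 0, 0, 0], [0, 0, 0, 0], [0, 0, 0, 0], [0, 0, 0, 0], [0, 0, 0, 0], [0, 0, 0, 0], [0, 0, 0, 0], [0, 0, 0, 0]], "claw": 1, "force": 50}}

```text
time: 24.7
ee_pos: [0.5004, 0.0327, 0.0291]
tcp_rot: [-178.3, 0.1, -173.5]
wrist_force: [-0.4, 1.2, 5.2]
opening: 0.0108
grasp_force: 49.1
```

Gripped again. Now I'll carry it to the far lane.

Converted, 32.5 cm / 75 = 0.4333, 4.3 cm / 75 = 0.0573, -0.06 rad / 3.1416 = -0.0191.

Call:
{"fn": "servo_tool", "kwargs": {"moves": [[0, 0, 0.0133, 0], [0, 0, 0.0267, 0], [0, 0, 0.0373, 0], [0, 0.0067, 0.0373, 0], [0.0027, 0.0267, 0.0373, 0], [0.0067, 0.0533, 0.0373, -0.0032], [0.0107, 0.08, 0.0373, -0.0032], [0.0147, 0.1067, 0.0373, -0.0064], [0.0187, 0.1373, 0.0373, -0.0064], [0.0227, 0.168, 0.0373, -0.0095], [0.0267, 0.2, 0.0373, -0.0095], [0.0307, 0.232, 0.0373, -0.0127], [0.0347, 0.264, 0.0373, -0.0159], [0.04, 0.296, 0.0373, -0.0159], [0.044, 0.328, 0.0373, -0.0191], [0.048, 0.36, 0.0373, -0.0191], [0.052, 0.3867, 0.0373, -0.0191], [0.0547, 0.4133, 0.0373, -0.0191], [0.0573, 0.4267, 0.0373, -0.0191], [0.0573, 0.4333, 0.0373, -0.0191]]}}

```text
time: 26.37
ee_pos: [0.5429, 0.3588, 0.0558]
tcp_rot: [-178.2, 0.0, -176.9]
wrist_force: [-0.0, -0.5, -3.2]
opening: 0.011
grasp_force: 49.2
```

Converted, -2.7 cm / 75 = -0.036, -2.6 cm / 75 = -0.0347.

Call:
{"fn": "servo_tool", "kwargs": {"moves": [[0, 0, 0, 0], [0, 0, -0.008, 0], [0, 0, -0.016, 0], [0, 0, -0.024, 0], [0, 0, -0.0307, 0], [0, 0, -0.0347, 0], [0, 0, -0.036, 0], [0, 0, -0.036, 0]]}}

```text
time: 27.03
ee_pos: [0.5431, 0.357, 0.0294]
tcp_rot: [-178.2, 0.1, -177.0]
wrist_force: [0.6, 0.4, -2.3]
opening: 0.0107
grasp_force: 49.3
```

Converted, 14 cm / 75 = 0.1867, 12 cm / 75 = 0.16.

Call:
{"fn": "servo_tool", "kwargs": {"moves": [[0, 0, 0, 0], [0, 0, 0, 0], [0, 0, 0, 0], [0, 0, 0, 0], [0, 0, 0, 0], [0, 0, 0, 0], [0, 0, 0, 0], [0, 0, 0, 0], [0, 0, 0.04, 0], [0, 0, 0.08, 0], [0, 0, 0.12, 0], [0, 0, 0.16, 0], [0, 0, 0.1867, 0], [0, 0, 0.1867, 0]], "claw": 0}}

```text
time: 28.2
ee_pos: [0.5444, 0.3583, 0.1749]
tcp_rot: [-178.4, 0.4, -176.9]
wrist_force: [0.6, 0.3, 1.0]
opening: 0.0854
grasp_force: 0.0
```

Run:
```python
from h import *
s=camera("scene")[:,:,::-1];t=camera("top")[:,:,::-1]
o=cv2.imread("pics/m1.png"); n=np.vstack([crop(t,225,195,160,60,5),crop(s,215,190,160,60,5)])
d=np.abs(o.astype(int)-n).mean(2)
print("top R",d[150:295,480:680].mean(),"scene R",d[350:510,60:210].mean(), "plate",d[100:200,250:450].mean())
cv2.imwrite("pics/p2.png",np.vstack([crop(s,210,170,266,100,3),crop(t,70,180,266,100,3)]))
```

```text
top R 1.1676321839080461 scene R 16.337222222222223 plate 1.3080666666666667
```

View pics/p2.png

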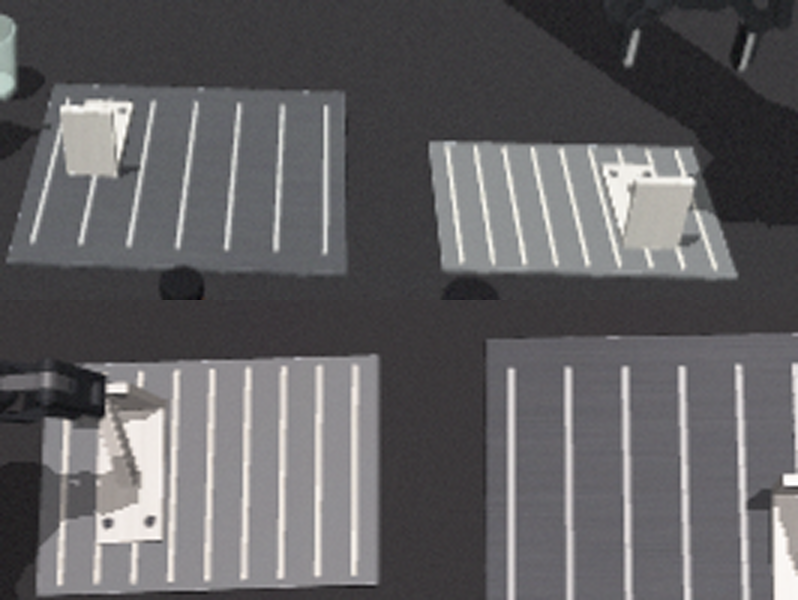

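Bracket L stands fully on the mat's far lane, toe at row 543 and the mat's front edge at row 590 in the top half. R has not moved (top difference about 1). Next is R.

Converted, -52.4 cm / 75 = -0.6987, -5.6 cm / 75 = -0.0747, -0.035 rad / 3.1416 = -0.0111.

Call:
{"fn": "servo_tool", "kwargs": {"moves": [[-0.0053, -0.0467, 0, 0], [-0.0107, -0.0933, 0, 0], [-0.016, -0.14, 0, 0], [-0.0213, -0.1867, 0, 0], [-0.0267, -0.2333, 0, -0.0032], [-0.032, -0.28, 0, -0.0032], [-0.0373, -0.3267, 0, -0.0064], [-0.0427, -0.3733, 0, -0.0064], [-0.048, -0.42, 0, -0.0095], [-0.0533, -0.4667, 0, -0.0095], [-0.0587, -0.5133, 0, -0.0111], [-0.064, -0.56, 0, -0.0111], [-0.0693, -0.6067, 0, -0.0111], [-0.072, -0.6467, 0, -0.0111], [-0.0747, -0.68, 0, -0.0111], [-0.0747, -0.6987, 0, -0.0111], [-0.0747, -0.6987, -0.0267, -0.0111], [-0.0747, -0.6987, -0.0533, -0.0111], [-0.0747, -0.6987, -0.0667, -0.0111], [-0.0747, -0.6987, -0.0667, -0.0111]]}}

```text
time: 29.97
ee_pos: [0.4853, -0.1661, 0.1157]
tcp_rot: [-178.3, -0.2, -179.0]
wrist_force: [-1.5, 0.4, -0.1]
opening: 0.0856
grasp_force: 0.0
```

Converted, -8.8 cm / 75 = -0.1173, -8 cm / 75 = -0.1067.

Call:
{"fn": "servo_tool", "kwargs": {"moves": [[0.0013, 0, -0.0267, 0], [0.0013, 0, -0.0533, 0], [0.0013, 0, -0.08, 0], [0.0013, 0, -0.1067, 0], [0.0013, 0, -0.1173, 0], [0.0013, 0, -0.1173, 0], [0.0013, 0, -0.1173, 0]]}}

```text
time: 30.55
ee_pos: [0.4883, -0.1665, 0.0321]
tcp_rot: [-178.2, 0.1, -178.9]
wrist_force: [-0.6, -0.1, 0.5]
opening: 0.0854
grasp_force: 0.0
```

Call:
{"fn": "servo_tool", "kwargs": {"moves": [[0, 0, 0, 0], [0, 0, 0, 0], [0, 0, 0, 0], [0, 0, 0, 0], [0, 0, 0, 0], [0, 0, 0, 0], [0, 0, 0, 0], [0, 0, 0, 0], [0, 0, 0, 0], [0, 0, 0, 0], [0, 0, 0, 0], [0, 0, 0, 0]], "claw": 1, "force": 50}}

```text
time: 31.55
ee_pos: [0.4885, -0.1665, 0.0321]
tcp_rot: [-178.2, 0.1, -178.9]
wrist_force: [0.5, 2.0, 5.0]
opening: 0.011
grasp_force: 49.1
```

The grip sits a few millimetres high, so I'll reopen and take it lower.

Converted, -0.4 cm / 75 = -0.0053, -0.2 cm / 75 = -0.0027.

Call:
{"fn": "servo_tool", "kwargs": {"moves": [[0, 0, 0, 0], [0, 0, 0, 0], [0, 0, 0, 0], [0, 0, 0, 0], [0, 0, 0, 0], [0, 0, 0, 0], [0, 0, -0.0027, 0], [0, 0, -0.0053, 0], [0, 0, -0.0053, 0]], "claw": 0}}

```text
time: 32.3
ee_pos: [0.4878, -0.1665, 0.0268]
tcp_rot: [-178.2, 0.0, -179.0]
wrist_force: [-0.0, 0.9, 0.5]
opening: 0.0854
grasp_force: 0.0
```

Call:
{"fn": "servo_tool", "kwargs": {"moves": [[0, 0, 0, 0], [0, 0, 0, 0], [0, 0, 0, 0], [0, 0, 0, 0], [0, 0, 0, 0], [0, 0, 0, 0], [0, 0, 0, 0], [0, 0, 0, 0], [0, 0, 0, 0], [0, 0, 0, 0], [0, 0, 0, 0], [0, 0, 0, 0]], "claw": 1, "force": 50}}

```text
time: 33.3
ee_pos: [0.4882, -0.1666, 0.0276]
tcp_rot: [-178.2, 0.1, -179.0]
wrist_force: [-2.0, 0.8, 5.0]
opening: 0.0113
grasp_force: 49.3
```

Converted, 37 cm / 75 = 0.4933, 36 cm / 75 = 0.48, 0.03 rad / 3.1416 = 0.0095.

Call:
{"fn": "servo_tool", "kwargs": {"moves": [[0, 0, 0.0133, 0], [0, 0, 0.0267, 0], [0, 0, 0.0373, 0], [0, 0.0133, 0.0373, 0], [0.004, 0.04, 0.0373, 0], [0.008, 0.072, 0.0373, 0], [0.0133, 0.104, 0.0373, 0], [0.0187, 0.136, 0.0373, 0.0032], [0.024, 0.168, 0.0373, 0.0032], [0.0293, 0.2, 0.0373, 0.0064], [0.0347, 0.232, 0.0373, 0.0064], [0.04, 0.264, 0.0373, 0.0095], [0.0453, 0.296, 0.0373, 0.0095], [0.0507, 0.328, 0.0373, 0.0095], [0.056, 0.36, 0.0373, 0.0095], [0.0613, 0.392, 0.0373, 0.0095], [0.0667, 0.424, 0.0373, 0.0095], [0.0707, 0.4533, 0.0373, 0.0095], [0.0747, 0.48, 0.0373, 0.0095], [0.0773, 0.4933, 0.0373, 0.0095]]}}

```text
time: 34.97
ee_pos: [0.5457, 0.206, 0.0552]
tcp_rot: [-178.2, 0.0, -177.1]
wrist_force: [0.6, -0.8, -2.3]
opening: 0.0113
grasp_force: 49.1
```

Converted, 3 cm / 75 = 0.04, -2.3 cm / 75 = -0.0307.

Call:
{"fn": "servo_tool", "kwargs": {"moves": [[0.0013, 0.02, 0, 0], [0.0013, 0.04, 0, 0], [0.0013, 0.04, 0, 0], [0.0013, 0.04, -0.008, 0], [0.0013, 0.04, -0.016, 0], [0.0013, 0.04, -0.024, 0], [0.0013, 0.04, -0.0307, 0], [0.0013, 0.04, -0.0347, 0], [0.0013, 0.04, -0.036, 0], [0.0013, 0.04, -0.036, 0]]}}

```text
time: 35.8
ee_pos: [0.547, 0.2331, 0.0282]
tcp_rot: [-178.2, 0.0, -177.3]
wrist_force: [0.5, 0.1, -1.9]
opening: 0.0109
grasp_force: 49.2
```

Converted, -21 cm / 75 = -0.28, -18 cm / 75 = -0.24.

Call:
{"fn": "servo_tool", "kwargs": {"moves": [[0, 0, 0, 0], [0, 0, 0, 0], [0, 0, 0, 0], [0, 0, 0, 0], [0, 0, 0, 0], [0, 0, 0, 0], [0, 0, 0, 0], [0, 0, 0, 0], [0, 0, 0.04, 0], [0, 0, 0.08, 0], [0, 0, 0.12, 0], [0, 0, 0.16, 0], [0, 0, 0.1867, 0], [0, -0.04, 0.1867, 0], [0, -0.08, 0.1867, 0], [0, -0.12, 0.1867, 0], [0, -0.16, 0.1867, 0], [0, -0.2, 0.1867, 0], [0, -0.24, 0.1867, 0], [0, -0.28, 0.1867, 0]], "claw": 0}}

```text
time: 37.47
ee_pos: [0.5468, 0.022, 0.1685]
tcp_rot: [-178.2, 0.1, -177.2]
wrist_force: [0.5, 0.3, -0.4]
opening: 0.0852
grasp_force: 0.0
```

Converted, -14 cm / 75 = -0.1867, -12 cm / 75 = -0.16.

Call:
{"fn": "servo_tool", "kwargs": {"moves": [[0, -0.04, 0, 0], [0, -0.08, 0, 0], [-0.0133, -0.12, 0, 0], [-0.0267, -0.16, 0, 0], [-0.0267, -0.1867, 0, 0], [-0.0267, -0.1867, 0, 0]]}}

```text
time: 37.97
ee_pos: [0.5265, -0.1198, 0.1685]
tcp_rot: [-178.2, 0.1, -177.4]
wrist_force: [0.2, -0.7, 0.2]
opening: 0.0852
grasp_force: 0.0
```

Run:
```python
from h import *
s=camera("scene")[:,:,::-1]; t=camera("top")[:,:,::-1]
cv2.imwrite("pics/p3.png",np.vstack([crop(s,335,200,160,60,5),crop(t,70,192,160,100,3)[:300,:].copy() if 0 else cv2.copyMakeBorder(crop(t,70,192,160,90,4),0,0,0,160,cv2.BORDER_CONSTANT)])[:600])
```

```text
(no output)
```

View pics/p3.png

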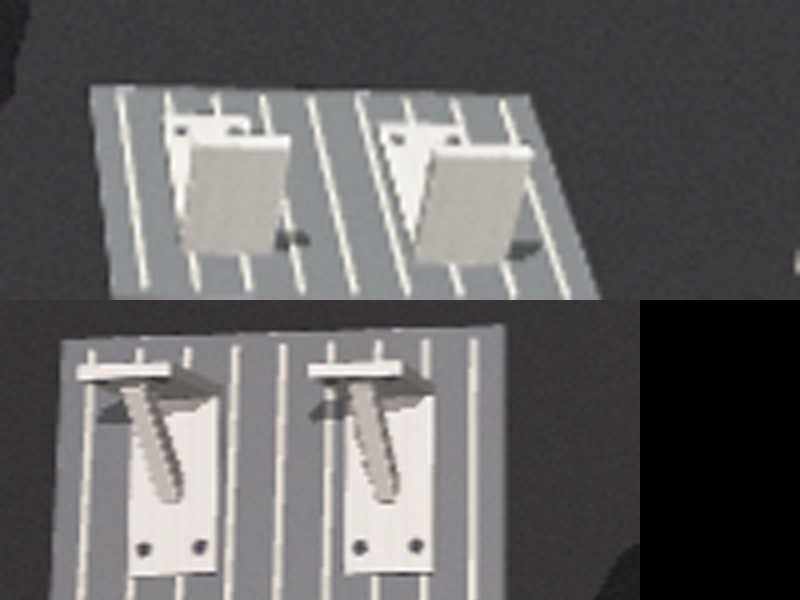

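Both brackets stand on their long legs well inside the mat. Their toes end near row 575, short of the mat's front edge. The arm is clear, so I'll hand the job in.

```bash
python3 -c "
from workcell import *
print(job_done())"
```

```text
the job is handed in; nothing more can be done
None
```

The job is handed in, result not shown: I pressed the cap before and after tipping both brackets on the plate, and the last pictures show both standing on their long legs on the mat, with the arm clear.

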